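Hold a turned leg home in the end-boring machine

ROBOT

A 6-joint arm with a two-finger parallel gripper is mounted at the origin on the work surface. World frame = base frame: x ahead of the robot, y to its left, z up, the work surface at z = 0. Lengths are in m, angles in rad, forces in N, time in s.
With the tool pointing down it reaches from about 0.35 to 0.775 m from the base axis. Payload 5.5 kg.
Tool frame: the origin (TCP) lies at the very end of the fingers, on their centre line; the grasp point (between the pads) lies 19 mm behind it; z points along the fingers, y is the direction in which the jaws open and shut (so a half turn about z gives the same grasp; the last joint's range is limited). The gripper opens to 85 mm and grips with 20 to 120 N. Pads are 22 mm wide; open, the fingers measure 114 mm over their backs; the gripper's body (76 mm by 85 mm) begins 54 mm behind the grasp point. The pads swing forward as they close: fully open they stand 13 mm farther back than shut.
Start: joints at [-1.272, 0.313, 0.046, 1.304, 0, 1.431], TCP at [0.244, -0.521, 0.231] pointing down, gripper open.
Joint ranges: [-2.76, 2.76], [-0.86, 1.69], [-1.03, 1.26], [-2.2, 2.34], [-1.47, 1.5], [-3.14, 3.14]. Speed limits (rad/s): [2.57, 2.57, 3.14, 3.14, 3.14, 3.14].

INTERFACE

Orientations are given as a unit quaternion [w, x, y, z].
In Python, from workcell import get_state, vision, workorder, silhouettes, tip_of gives the robot as it stands.
- The arm moves only by the shell command python3 -m inch 'ROWS' [FORCE]. ROWS is JSON, a list of rows, each a list of 7 numbers: the shift along the tool's x, y, z in cm, then the turn, a rotation vector about the tool's x, y, z in degrees, then the finger opening in cm, from 0 to 8.54. In form: [[dx, dy, dz, rx, ry, rz, hand], ...]. A call has 1 to 5 rows; each row shifts and turns the commanded pose from where the row before left it, along the tool's axes as they then stand; what a row does not reach is not made up. A row lasts 1/10 s, in which the tool goes at most 50 mm and 8.59 degrees, less where a joint would pass 70% of its speed; a pose out of reach is approached as far as the arm can. A call with a gripper value outside its range is refused whole. The fingers move at their own pace and stop on an object; FORCE is the grip in N (left out, the last holds). Time passes only in rows, so rows that do not move let the fingers close. It gives the time, the measured TCP pose, the force and the opening at its end, in the units of the state.
- get_state(): the state, without advancing time (a new reading comes with each control period).
- vision.read_camera(name): name is "scene" or "top"; returns a dict with "pixels" (420x560x3 uint8, red, green, blue), "depth" (420x560 float32, m along the optical axis (not along the pixel's ray), 0 where there is no reading), "mtx" (3x3 intrinsics, pixels), "T" (4x4, takes a point from camera to world coordinates). Camera axes: x right, y up, looking along -z (the intrinsics and any distortion apply to the point x, -y, -z); pixel columns grow to the right and rows downward; lengths in m; the calibration is good to about 2 mm. A picture is of the moment at which its call begins.
- workorder.hand_in(): hands the job in, once; it reports no verdict.
Trained networks look in a picture, given as the dict that the camera call returned (one of the last four; its "shot" number tells which), for a name from the list of things; names that differ only in an ending like _2 or _b are one class to them, and where a whole thing is asked for, a point or a joint stands for the part that bears it (a point fixed in the world has none). Each returns a list of dicts, best first, with "confidence" (0 to 1); they miss things now and then, are a little off and sometimes report something else, mostly with a low value. They report only what shows in the picture. A call takes as long as a camera call. They do not tell look-alikes from the thing itself.
- silhouettes(picture, label): "mask" (420x560 bool, what is visible of it) and "location" ([column, row] in pixels, amid what is visible of it).
- tip_of(picture, label): "location" ([column, row] in pixels: a listed point, or the origin of a listed thing).
The state is a dict: "clock": time; "joint_pos": joint angles; "qvel": joint speeds; "tau": joint torques, N m; "tcp_pos": TCP position; "orientation": TCP orientation; "wrist_force": force on the tool from outside, world axes, zero at the start; "ft_torque": the same for the moment, N m; "finger_gap": finger opening in m.
Only numpy, scipy, OpenCV 4.12 (cv2) and the standard library are available. Lean on these libraries where they do the work, as an engineer would, in place of code of your own. Each camera call takes 0.05 s, during which the arm holds its last target.

TASK

Load the longer of the two turned furniture legs into the end-boring machine: lay it gently in the guide trough on the bed, its square end facing the bush plate and still clear of the sprung ejector pin, then slide it along the trough, pushing the pin in until the leg's end bears firmly on the plate, without ramming it. The spring would push the leg out again, so finish with the gripper still holding it hard up against the plate, ready to be bored. Leave everything else on the bench where it is.

Things in the scene. Friction and masses are not known exactly. Their poses are not given: they have to be found in the camera images.
- long_leg_mid (a point): Grip point of the longer turned leg (pale wood, 220 mm long, 0.18 to 0.33 kg, lying on the bench): on its axis, 22 mm above its underside, at its balance point, 85 mm from the flat end of its square head. x points along the leg to that end, z up; it starts within 0.6 rad of the machine's x. None while held.
- long_leg: The same longer leg: square head 44 x 44 mm, 110 mm long, then a round taper 110 mm long from about 38 to 24 mm diameter. Origin on its underside, 22 mm below long_leg_mid; same axes.
- long_leg_end (a point): The centre of the flat square end face of the longer leg, 85 mm along its x from the point long_leg_mid; same axes.
- short_leg_mid (a point): The shorter leg, 140 mm long with a 36 x 36 mm head 70 mm long, lying on the bench near the longer one; to be left alone. This point is on its axis 18 mm above the bench, 55 mm from its square end (x axis towards that end).
- borer: The end-boring machine, fixed to the bench at varying place and yaw. Origin on the bench under the centre of the bush plate's face, z up, x the feed direction in which the leg is pushed. Behind the plate stand spindles, gearbox and motor up to 140 mm high, and a feed lever 172 mm high at x 190, y -100 mm; nothing there is used.
- trough (a point): Middle of the guide trough, on the bed's flat steel top 35 mm above the bench, 80 mm before the plate; axes as the machine. The bed runs 160 mm back from the plate. The trough runs along x from 155 to 10 mm before the plate, 49 mm wide inside, chamfered to 59 mm at the top; its bars are 12 mm high and 73 mm wide outside.
- stop (a point): Point on the bush plate's face, on the axis of the ejector pin, 57 mm above the bench (22 mm above the bed): where the centre of the leg's end comes to lie. Same axes as the machine.
- bush_plate: The hard stop: upright steel plate 12 mm thick, 130 mm wide, its top 90 mm above the bench, with two drill bushes flush in its face 14 mm either side of the ejector pin. Same origin and axes as the machine.
- ejector (a joint): Sprung ejector pin, 10 mm diameter, standing 20 mm out of the plate's face towards -x: travel in m, 0 = fully out, 0.020 = pushed flush with the face (the leg then meets the plate). The spring takes 4 N to start and 9 N when flush.
- glue: Glue bottle, 60 mm diameter, 170 mm high, origin under its centre. Leave alone.
- dowel_tub: Small open tub of dowels, 100 x 75 x 40 mm, beside the machine's bed, origin under its centre. Leave alone.
- tape: Roll of masking tape lying flat, 100 mm diameter, 24 mm high, origin under its centre. Leave alone.
- mallet: Rubber mallet lying down, head 60 mm diameter by 90 mm, handle about 210 mm towards -x, origin on the bench under the head. Leave alone.
- knife: Utility knife, 150 mm long, 26 mm wide, 21 mm high, origin on the bench under the handle. Leave alone.
- sanding_block: Cork sanding block 110 x 65 x 34 mm, origin under its centre. Leave alone.
Mind the look-alikes: they are no part of the job. Leave any blue look-alike of the long_leg alone.

How it is judged:
By the outcome, as a careful person would: the job done as asked, in the order asked, and still so for the second after the job is handed in, while the arm keeps its last pose, push and grip.
It also fails if it takes over 48 s, if anything falls off the work surface, if the arm or the gripper's body presses on something with over 40 N, if the wrist force passes 120 N, or if a joint passes its speed limit or range.

## Working session

There is one attempt and no reset: what is moved stays moved. The work goes in short steps, Python scripts to look and compute and a shell command to move; the robot and the scene stay as the last step left them, time stands still between calls to the robot, and variables do not carry over. Pictures are saved under pics/ and viewed, and the job is handed in when it is done.

```bash
ls; mkdir -p pics
python3 - <<'E'
from workcell import get_state, vision, workorder, silhouettes, tip_of
import cv2, numpy as np, pickle
s=get_state(); print(s)
for n in ("top","scene"):
    p=vision.read_camera(n)
    cv2.imwrite(f"pics/{n}0.png",p["pixels"][:,:,::-1])
    pickle.dump(p,open(f"{n}0.pkl","wb"))
    print(n,p["mtx"],p["T"],p.keys())
    for l in ["long_leg_mid","long_leg_end","long_leg","short_leg_mid","stop","trough","borer"]:
        print(l,[(np.round(r["location"],1),round(r["confidence"],2)) for r in tip_of(p,l)])
E
```

```text
pics
{'clock': 0.0, 'joint_pos': array([-1.27157623e+00,  3.13973306e-01,  4.49805521e-02,  1.30358981e+00,
        1.69070558e-05,  1.43120138e+00]), 'qvel': array([-1.49834647e-03, -1.00519119e-03,  1.11719233e-05,  1.64006811e-04,
       -1.54963722e-03,  3.56944640e-04]), 'tau': array([ 2.42589129e-03, -4.80632043e+01,  2.98532134e+01,  1.92670355e-02,
       -2.17173010e-04,  1.95354367e-06]), 'tcp_pos': array([ 0.24414679, -0.5200354 ,  0.23042492]), 'orientation': array([-8.90948313e-04,  9.76026187e-01,  2.17651291e-01, -6.27797319e-05]), 'wrist_force': array([ 1.0020685 , -0.54386179,  1.07510993]), 'ft_torque': array([0.01473184, 0.02318353, 0.02822567]), 'finger_gap': 0.08540816348425027}
top [[402.48979904   0.         282.72958661]
 [  0.         402.48979904 203.93656759]
 [  0.           0.           1.        ]] [[ 0.00337311  0.99764061 -0.06856997  0.4149267 ]
 [-0.99996146  0.0028093  -0.0083173  -0.07528366]
 [-0.00810505  0.06859538  0.99761164  0.99227589]
 [ 0.          0.          0.          1.        ]] dict_keys(['pixels', 'depth', 'mtx', 'T', 'shot'])
long
[... 760 characters left out ...]
78192182]
 [-0.00230308  0.73468223  0.67840748  0.90449954]
 [ 0.          0.          0.          1.        ]] dict_keys(['pixels', 'depth', 'mtx', 'T', 'shot'])
long_leg_mid [(array([262.1, 199.6]), 0.98), (array([138.7, 228.8]), 0.74), (array([260.8, 284.5]), 0.62)]
long_leg_end [(array([284.6, 186.7]), 0.97), (array([117.5, 245.1]), 0.87), (array([279. , 265.4]), 0.71), (array([371.3, 191.8]), 0.15)]
long_leg [(array([266.6, 205.2]), 0.69), (array([141.7, 227.7]), 0.59), (array([266.6, 290.2]), 0.57)]
short_leg_mid [(array([208.6, 258.4]), 0.97)]
stop [(array([370.6, 188.4]), 0.38)]
trough [(array([356., 191.]), 0.86)]
borer [(array([370.8, 192.5]), 0.65), (array([181.2, 328.8]), 0.63)]
```

View pics/top0.png

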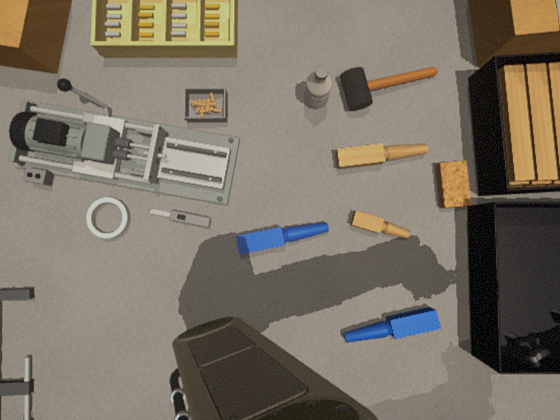

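View pics/scene0.png

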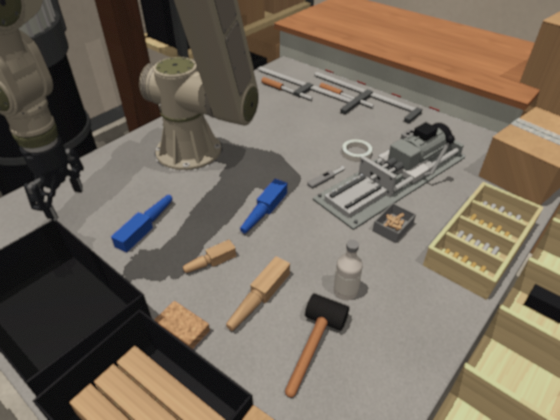

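The top view shows the pale long leg at about (370,156) with its square end at (337,156). The trough is at (195,162) and the bush plate near (155,155). The two blue legs are look-alikes, and the short leg is at (378,224).

```bash
cat > h.py <<'E'
import numpy as np, cv2, pickle
def cloud(p):
    K,T,d=p["mtx"],p["T"],p["depth"]
    v,u=np.mgrid[0:420,0:560]
    x=(u-K[0,2])/K[0,0]*d; y=(v-K[1,2])/K[1,1]*d
    P=np.stack([x,-y,-d,np.ones_like(d)],-1)@T.T
    P=P[...,:3]; P[d==0]=np.nan
    return P
def atz(p,uv,z):
    K,T=p["mtx"],p["T"]
    r=T[:3,:3]@np.array([(uv[0]-K[0,2])/K[0,0],-(uv[1]-K[1,2])/K[1,1],-1])
    return T[:3,3]+r*(z-T[2,3])/r[2]
def proj(p,X):
    c=np.linalg.inv(p["T"])@np.append(X,1); K=p["mtx"]
    return K[0,0]*c[0]/-c[2]+K[0,2], K[1,1]*-c[1]/-c[2]+K[1,2]
E
python3 - <<'E'
from h import *
pt=pickle.load(open("top0.pkl","rb"));ps=pickle.load(open("scene0.pkl","rb"))
print("mid",atz(pt,(370.8,156),.022),atz(ps,(260.8,284.5),.022))
print("end",atz(pt,(335,157.8),.022),atz(ps,(279,265.4),.022))
print("trough",atz(pt,(194.2,160.4),.035),atz(ps,(356,191),.035))
print("stop",atz(pt,(167.8,161.2),.057),atz(ps,(370.6,188.4),.057))
for n,p in(("t",pt),("s",ps)):
    P=cloud(p)
    hsv=cv2.cvtColor(p["pixels"],cv2.COLOR_RGB2HSV)
    # leg region
    m=(abs(P[...,0]-.46)<.12)&(abs(P[...,1]+.3)<.15)&(P[...,2]>.008)&(hsv[...,1]>70)&(hsv[...,0]>8)&(hsv[...,0]<25)
    k,lab,st,c=cv2.connectedComponentsWithStats(m.astype(np.uint8))
    for i in range(1,k):
        if st[i,4]>150:
            Q=P[lab==i]; print(n,i,st[i],Q.mean(0),np.percentile(Q[:,2],[5,50,95]))
            t=Q[Q[:,2]>np.percentile(Q[:,2],95)-.006][:,:2]
            r=cv2.minAreaRect(t.astype(np.float32)); print(r); r=cv2.minAreaRect(Q[:,:2].astype(np.float32)); print(r, cv2.boxPoints(r))
    # crop machine
    import os
img=cv2.resize(pt["pixels"][80:220,90:250,::-1],None,fx=5,fy=4.2,interpolation=cv2.INTER_CUBIC)
img=cv2.resize(pt["pixels"][90:210,90:250,::-1],None,fx=5,fy=5,interpolation=cv2.INTER_CUBIC)
cv2.imwrite("pics/mach.png",img)
img=cv2.resize(pt["pixels"][130:250,310:450,::-1],None,fx=5,fy=5,interpolation=cv2.INTER_CUBIC)
cv2.imwrite("pics/leg.png",img)
img=cv2.resize(ps["pixels"][110:230,310:470,::-1],None,fx=5,fy=5,interpolation=cv2.INTER_CUBIC)
cv2.imwrite("pics/machs.png",img)
E
```

```text
mid [ 0.59907963 -0.28099784  0.022     ] [ 0.59160587 -0.28066513  0.022     ]
end [ 0.5944936  -0.19399574  0.022     ] [ 0.58581078 -0.20548449  0.022     ]
trough [0.58513212 0.14608442 0.035     ] [0.57942632 0.15360936 0.035     ]
stop [0.57920047 0.20316641 0.057     ] [0.61788023 0.16727803 0.057     ]
t 2 [436 164   8  40 198] [ 0.53927204 -0.4466104   0.02417305] [0.01000094 0.02546878 0.03457525]
((0.5360860824584961, -0.44744372367858887), (0.08482164144515991, 0.006722767371684313), 2.4824397563934326)
((0.5322429537773132, -0.44875895977020264), (0.09405462443828583, 0.007501076906919479), 4.411733150482178) [[ 0.4850665  -0.44863704]
 [ 0.48564348 -0.45611587]
 [ 0.5794194  -0.44888088]
 [ 0.5788424  -0.44140205]]
t 4 [351 210  59  28 767] [ 0.43324548 -0.29160616  0.03157195] [0.02152739 0.03322337 0.03756477]
((0.43302085995674133, -0.29518675804138184), (0.12586139142513275, 0.0356370210647583), 73.3733901977539)
((0.43114349246025085, -0.3021511733531952), (0.1402585655450821, 0.03631693497300148), 73.47997283935547) [[ 0.3937933  -0.36422217]
 [ 0.42861107 -0.3745489 ]
 [ 0.46849367 -0.24008018]
 [ 0.43367592 -0.22975343]]
s 1 [183 240  53  33 736] [ 0.43836874 -0.29746504  0.02871456] [0.01232484 0.03029678 0.03845769]
((0.43352773785591125, -0.29504120349884033), (0.12197966128587723, 0.03910289332270622), 73.07046508789062)
((0.4309689998626709, -0.3034473657608032), (0.13955360651016235, 0.03910289332270622), 73.07046508789062) [[ 0.39194617 -0.36450702]
 [ 0.42935446 -0.3758936 ]
 [ 0.46999183 -0.24238771]
 [ 0.43258354 -0.23100114]]
```

View pics/mach.png

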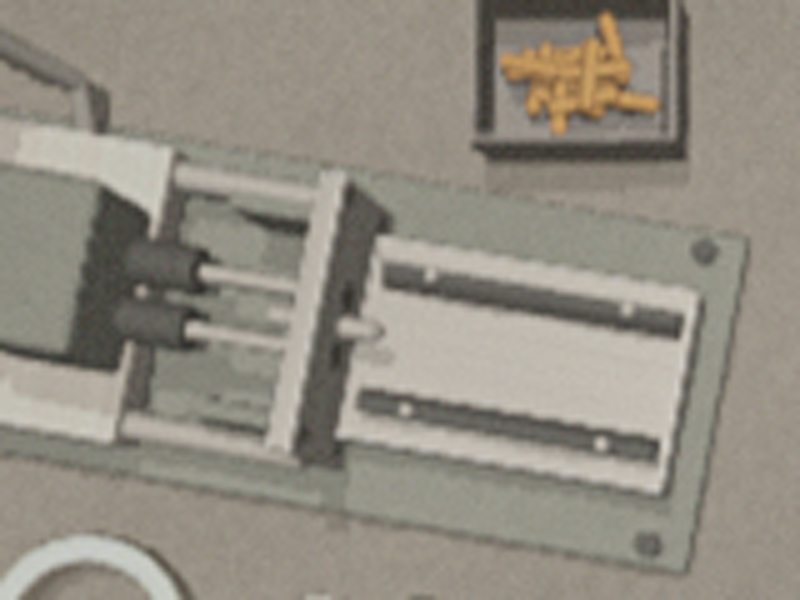

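View pics/leg.png

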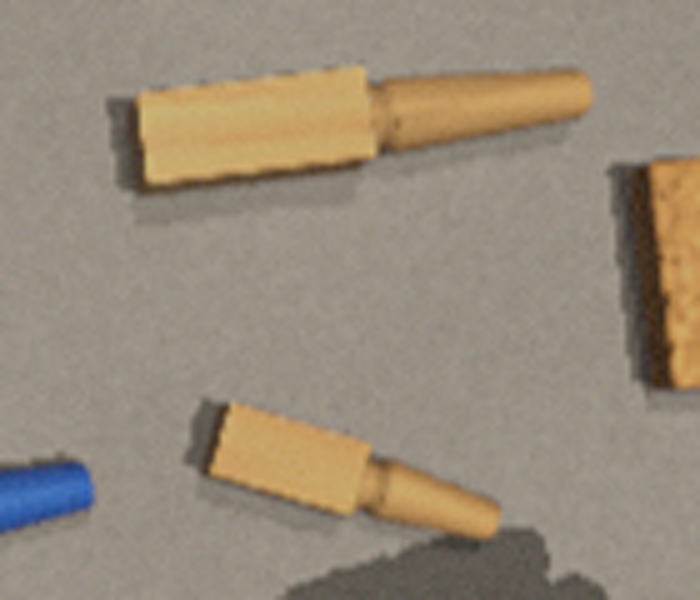

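View pics/machs.png

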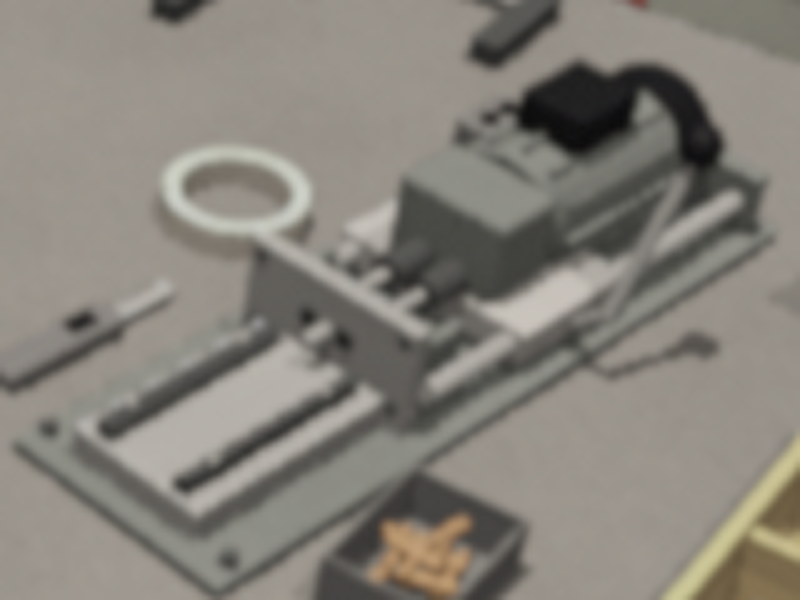

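Run:
```python
from h import *
pt=pickle.load(open("top0.pkl","rb"));ps=pickle.load(open("scene0.pkl","rb"))
R=lambda Q:cv2.minAreaRect(Q[:,:2].astype(np.float32))
for n,p in(("t",pt),("s",ps)):
    P=cloud(p); X,Y,Z=P[...,0],P[...,1],P[...,2]
    hsv=cv2.cvtColor(p["pixels"],cv2.COLOR_RGB2HSV)
    m=(abs(X-.6)<.1)&(Y<-.16)&(Y>-.43)&(Z>.01)&(hsv[...,1]>70)&(X>.5)
    Q=P[m]; print(n,len(Q),np.percentile(Q[:,2],[5,50,95]))
    r=R(Q);print("all",r,cv2.boxPoints(r).tolist())
    t=Q[(Q[:,2]>.038)&(Q[:,1]>-.30)]; r=R(t);print("head",r,cv2.boxPoints(r).tolist())
    a=np.polyfit(Q[:,1],Q[:,0],1);print("line",a)
    # plate top
    m=(abs(X-.6)<.12)&(abs(Y-.23)<.05)&(Z>.080)&(Z<.1)
    Q=P[m]; r=R(Q);print("plate",len(Q),Q.mean(0),r,cv2.boxPoints(r).tolist())
    m=(abs(X-.58)<.1)&(Y>.05)&(Y<.24)&(Z>.028)&(Z<.052)
    Q=P[m]; r=R(Q);print("bed",len(Q),np.percentile(Q[:,2],[5,25,50,75,95]),Q.mean(0),r,cv2.boxPoints(r).tolist())
    m=(abs(X-.58)<.1)&(Y>.05)&(Y<.215)&(Z>.043)&(Z<.052)
    Q=P[m];print("bars",len(Q),Q.mean(0),R(Q))
# zmap along bed
P=cloud(pt)
print(np.round(P[150:172:3,150:242:6,2]*1000))
```

```text
t 1477 [0.02443837 0.04102039 0.04534744]
all ((0.6056832075119019, -0.3064584732055664), (0.04366983100771904, 0.21949291229248047), 6.871547222137451) [[0.5708746314048767, -0.20011276006698608], [0.597135603427887, -0.4180290102958679], [0.640491783618927, -0.41280418634414673], [0.6142308115959167, -0.1948879361152649]]
head ((0.5987889170646667, -0.24940425157546997), (0.04366572946310043, 0.10454227775335312), 6.906721115112305) [[0.5708286762237549, -0.2001379132270813], [0.5834002494812012, -0.30392152070999146], [0.6267491579055786, -0.29867058992385864], [0.6141775846481323, -0.1948869824409485]]
line [-0.11884877  0.56731489]
plate 366 [0.59599866 0.23274419 0.08794939] ((0.5964353680610657, 0.2338881939649582), (0.0145039027556777, 0.12963815033435822), 79.67772674560547) [[0.5313659310340881, 0.2383681982755661], [0.6589059233665466, 0.2151390165090561], [0.6615048050880432, 0.22940818965435028], [0.5339648127555847, 0.2526373863220215]]
bed 2861 [0.03136608 0.03325416 0.03482708 0.03927678 0.04730332] [0.58149355 0.15149175 0.03682612] ((0.5820391774177551, 0.1496342420
[... 1716 characters left out ...]
32380914688]]
bars 276 [0.57981753 0.14041777 0.04674696] ((0.5877432823181152, 0.14865314960479736), (0.16040708124637604, 0.09281106293201447), 75.3231201171875)
[[90. 72. 36. 33. 35. 34. 37. 41. 43. 43. 46. 42. 34. 35. 11. -3.]
 [88. 68. 59. 36. 33. 35. 35. 37. 34. 39. 41. 47. 47. 34.  9. -1.]
 [87. 67. 59. 36. 34. 34. 34. 33. 36. 34. 34. 35. 41. 29.  7. -1.]
 [89. 63. 37. 38. 33. 33. 36. 32. 33. 36. 34. 33. 36. 21. 11. -1.]
 [87. 57. 35. 33. 33. 35. 32. 35. 35. 36. 34. 35. 34. 14. 11.  0.]
 [86. 49. 34. 33. 32. 34. 34. 33. 33. 33. 33. 35. 34. 10.  6.  0.]
 [88. 48. 46. 45. 32. 35. 31. 32. 35. 33. 36. 33. 31.  9. -2. -1.]
 [83. 43. 47. 47. 48. 49. 43. 35. 31. 34. 32. 34. 35.  8.  1.  1.]]
```

```bash
cat > plan.py <<'E'
import sys, numpy as np
from scipy.spatial.transform import Rotation as R
from workcell import get_state
# usage: plan.py x y z yawdeg n   tool down, tool x axis at yaw
a=[float(v) for v in sys.argv[1:6]]; n=int(a[4])
s=get_state(); q=s["orientation"]; r=R.from_quat([q[1],q[2],q[3],q[0]])
th=np.radians(a[3]); rt=R.from_matrix(np.array([[np.cos(th),np.sin(th),0],[np.sin(th),-np.cos(th),0],[0,0,-1]]))
d=(r.inv()*rt).as_rotvec()
p=s["tcp_pos"]; dp=(np.array(a[:3])-p)/n
for i in range(n):
    sh=r.apply(dp,inverse=True)*100
    print(np.round(np.r_[sh,np.degrees(d)/n],2).tolist())
    r=r*R.from_rotvec(d/n)
E
python3 plan.py .603 -.282 .20 96.9 12; which inch; ls .
```

```text
[3.55, -0.53, 0.26, 0.0, 0.0, -5.98]
[3.59, -0.16, 0.26, 0.0, 0.0, -5.98]
[3.58, 0.22, 0.26, 0.0, 0.0, -5.98]
[3.54, 0.59, 0.26, 0.0, 0.0, -5.98]
[3.46, 0.96, 0.26, 0.0, 0.0, -5.98]
[3.34, 1.31, 0.26, 0.0, 0.0, -5.98]
[3.19, 1.65, 0.26, 0.0, 0.0, -5.98]
[3.0, 1.97, 0.26, 0.0, 0.0, -5.98]
[2.78, 2.28, 0.26, 0.0, 0.0, -5.98]
[2.52, 2.55, 0.26, 0.0, 0.0, -5.98]
[2.24, 2.8, 0.26, 0.0, 0.0, -5.98]
[1.94, 3.02, 0.26, 0.0, 0.0, -5.98]
h.py
pics
plan.py
scene0.pkl
top0.pklwhich: no inch in (/usr/local/sbin:/usr/local/bin:/usr/sbin:/usr/bin:/sbin:/bin)
```

```bash
python3 -m inch '[[3.5,-0.5,0.2,0,0,-6,8.5],[3.6,-0.2,0.2,0,0,-6,8.5],[3.6,0.2,0.2,0,0,-6,8.5],[3.5,0.6,0.2,0,0,-6,8.5],[3.5,1.0,0.2,0,0,-6,8.5]]' 80
```

```text
clock: 1.3
tcp_pos: [0.3947, -0.4205, 0.2214]
orientation: [0.0, 0.886, 0.465, -0.0]
wrist_force: [-0.8, -0.4, -0.1]
finger_gap: 0.0849
```

```bash
python3 -m inch '[[3.3,1.3,0.2,0,0,-6,8.5],[3.2,1.6,0.2,0,0,-6,8.5],[3.0,2.0,0.2,0,0,-6,8.5],[2.8,2.3,0.2,0,0,-6,8.5],[2.5,2.5,0.2,0,0,-6,8.5]]'; python3 -m inch '[[2.2,2.8,0,0,0,-6,8.5],[1.9,3.0,0,0,0,-6,8.5],[0,0,0,0,0,0,8.5]]'; python3 plan.py .603 -.282 .10 96.9 5
```

```text
clock: 1.8
tcp_pos: [0.5434, -0.3204, 0.2113]
orientation: [0.0, 0.735, 0.678, -0.0]
wrist_force: [-0.0, -0.0, 0.0]
finger_gap: 0.085
clock: 2.1
tcp_pos: [0.6046, -0.2794, 0.2106]
orientation: [0.0, 0.659, 0.752, 0.001]
wrist_force: [-0.4, -0.5, -0.9]
finger_gap: 0.085
[-0.05, -0.04, 2.21, 0.01, -0.01, 0.12]
[-0.05, -0.04, 2.21, 0.01, -0.01, 0.12]
[-0.05, -0.04, 2.21, 0.01, -0.01, 0.12]
[-0.05, -0.04, 2.21, 0.01, -0.01, 0.12]
[-0.05, -0.04, 2.21, 0.01, -0.01, 0.12]
```

```bash
python3 -m inch '[[-0.1,-0.1,3,0,0,0,8.5],[-0.1,-0.1,3,0,0,0,8.5],[0,0,3,0,0,0,8.5],[0,0,3,0,0,0.5,8.5],[0,0,1,0,0,0,8.5]]'
python3 - <<'E'
from h import *
from workcell import *
for n in("scene","top"):
    p=vision.read_camera(n); cv2.imwrite(f"pics/{n}1.png",p["pixels"][:,:,::-1])
    pickle.dump(p,open(f"{n}1.pkl","wb"))
    print(n,[(proj(p,np.array([x,y,z]))) for x,y,z in((.6027,-.2818,.022),(.5925,-.1975,.022))])
p=pickle.load(open("scene1.pkl","rb"))
cv2.imwrite("pics/s1c.png",cv2.resize(p["pixels"][170:350,160:360,::-1],None,fx=3,fy=3,interpolation=cv2.INTER_CUBIC))
s=get_state();print(s["tcp_pos"],s["wrist_force"])
E
python3 plan.py .603 -.282 .015 96.9 2
```

```text
clock: 2.6
tcp_pos: [0.5971, -0.2838, 0.0777]
orientation: [-0.003, 0.666, 0.746, -0.001]
wrist_force: [-0.5, 0.2, -0.0]
finger_gap: 0.085
scene [(np.float64(263.87900299695775), np.float64(287.1374784879967)), (np.float64(283.04508500120284), np.float64(264.87513915294926))]
top [(np.float64(371.11302411403375), np.float64(154.52802152022633)), (np.float64(336.4465420218064), np.float64(158.6138165949981))]
[ 0.59814724 -0.28418831  0.07962013] [-0.57996688 -0.94885936  0.28815066]
[0.07, 0.26, 3.23, -0.09, -0.06, -0.15]
[0.08, 0.26, 3.23, -0.09, -0.06, -0.15]
```

View pics/s1c.png

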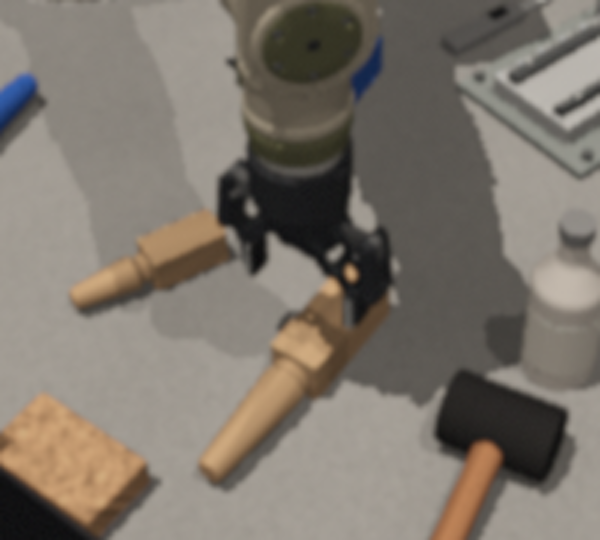

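```bash
python3 -m inch '[[0.1,0.3,2.0,0,0,0,8.5],[0.1,0.2,2.0,0,0,0,8.5],[0,0,1.5,0,0,0,8.5],[0,0,0.8,0,0,0,8.5],[0,0,0.3,0,0,0,8.5]]'
python3 - <<'E'
from h import *
from workcell import *
p=vision.read_camera("scene")
cv2.imwrite("pics/s2c.png",cv2.resize(p["pixels"][170:350,160:360,::-1],None,fx=3,fy=3,interpolation=cv2.INTER_CUBIC))
P=cloud(p)
m=np.zeros((420,560),bool); 
# near finger: dark pixels around x .66
d=(p["pixels"].max(-1)<60)&(P[...,1]>-.32)&(P[...,1]<-.25)&(P[...,2]<.12)&(P[...,2]>0.003)
Q=P[d&(P[...,0]>.63)]; print(len(Q), np.percentile(Q[:,2],[1,5,50]),np.percentile(Q[:,0],[2,50,98]))
s=get_state();print(s["tcp_pos"],s["wrist_force"])
E
python3 plan.py .603 -.282 .014 96.9 1
```

```text
clock: 3.2
tcp_pos: [0.6048, -0.2824, 0.016]
orientation: [0.0, 0.665, 0.747, 0.0]
wrist_force: [0.4, -0.4, 0.6]
finger_gap: 0.085
970 [0.01788945 0.02813085 0.05563439] [0.63315744 0.74281724 0.81052882]
[ 0.60483933 -0.28238529  0.01588668] [-0.89600126  0.90554528 -0.28395125]
[0.06, -0.18, 0.19, 0.04, 0.04, -0.27]
```

View pics/s2c.png

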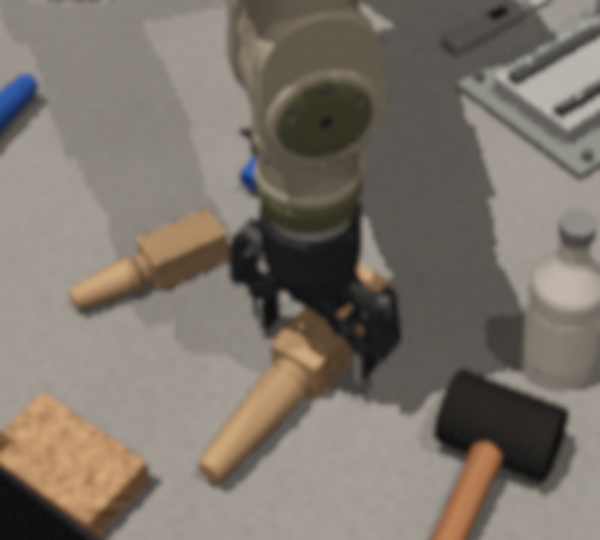

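```bash
python3 -m inch '[[0,-0.2,0.2,0,0,-0.3,8.5],[0,0,0,0,0,0,6],[0,0,0,0,0,0,4.8],[0,0,0,0,0,0,4.4],[0,0,0,0,0,0,4.0]]' 80;  python3 -m inch '[[0,0,0,0,0,0,3.8],[0,0,0,0,0,0,3.8],[0,0,0,0,0,0,3.8]]' 80
```

```text
clock: 3.75
tcp_pos: [0.6028, -0.2825, 0.0142]
orientation: [0.001, 0.663, 0.749, -0.0]
wrist_force: [-1.1, -0.0, 4.0]
finger_gap: 0.0428
clock: 4.05
tcp_pos: [0.6028, -0.2825, 0.0142]
orientation: [0.001, 0.663, 0.749, -0.0]
wrist_force: [-1.5, -0.4, 6.6]
finger_gap: 0.0428
```

```bash
python3 -m inch '[[0,0,-0.5,0,0,0,3.5],[0,0,-1,0,0,0,3.5],[0,0,-2,0,0,0,3.5],[0,0,-3,0,0,0,3.5],[0,0,-3,0,0,0,3.5]]';python3 -m inch '[[0,0,-3,0,0,0,3.5],[0,0,-3,0,0,0,3.5],[0,0,-1.5,0,0,0,3.5],[0,0,0,0,0,0,3.5]]'
python3 - <<'E'
from h import *
from workcell import *
for n in("scene","top"):
    p=vision.read_camera(n)
    pickle.dump(p,open(f"{n}3.pkl","wb"))
    if n=="scene":cv2.imwrite("pics/s3c.png",cv2.resize(p["pixels"][130:350,130:400,::-1],None,fx=2.7,fy=2.7,interpolation=cv2.INTER_CUBIC))
    else: cv2.imwrite("pics/t3c.png",cv2.resize(p["pixels"][60:260,230:500,::-1],None,fx=2.7,fy=2.7,interpolation=cv2.INTER_CUBIC))
    P=cloud(p); X,Y,Z=P[...,0],P[...,1],P[...,2]
    hsv=cv2.cvtColor(p["pixels"],cv2.COLOR_RGB2HSV)
    m=(abs(X-.6)<.08)&(Y<-.16)&(Y>-.45)&(Z>.09)&(Z<.25)&(hsv[...,1]>70)
    Q=P[m]; r=cv2.minAreaRect(Q[:,:2].astype(np.float32)); print(n,len(Q),r,cv2.boxPoints(r).tolist(),np.percentile(Q[:,2],[2,50,98]))
    for a in np.arange(-.44,-.16,.02):
        q=Q[abs(Q[:,1]-a)<.01]
        if len(q)>3: print(round(a,2),len(q),np.round(np.percentile(q[:,2],[5,50,95]),4),np.round(np.percentile(q[:,0],[5,50,95]),4))
s=get_state();print(s["tcp_pos"],s["orientation"],s["wrist_force"],s["ft_torque"])
E
```

```text
clock: 4.55
tcp_pos: [0.6019, -0.2817, 0.1087]
orientation: [-0.001, 0.663, 0.749, -0.0]
wrist_force: [1.0, -0.7, -2.7]
finger_gap: 0.0427
clock: 4.95
tcp_pos: [0.6039, -0.2829, 0.1867]
orientation: [0.003, 0.663, 0.749, 0.0]
wrist_force: [-0.2, -1.2, -3.2]
finger_gap: 0.0427
scene 1250 ((0.6086828112602234, -0.30574971437454224), (0.215611532330513, 0.09205377846956253), 77.44314575195312) [[0.5403189659118652, -0.4009702205657959], [0.6301709413528442, -0.4209834933280945], [0.6770466566085815, -0.21052920818328857], [0.5871946811676025, -0.19051593542099]] [0.18004205 0.20901603 0.23700319]
-0.42 67 [0.1918 0.2009 0.2081] [0.6134 0.6231 0.6311]
-0.4 116 [0.1963 0.2061 0.209 ] [0.6129 0.6254 0.6319]
-0.38 123 [0.1966 0.2071 0.2105] [0.6074 0.6228 0.6309]
-0.36 141 [0.1955 0.2082 0.2126] [0.6049 0.6214 0.6299]
-0.34 141 [0.1957 0.2102 0.2142] [0.6028 0.6201 0.6286]
-0.32 126 [0.1955 0.2091 0.2142] [0.5976 0.6174 0.6282]
-0.3 294 [0.1817 0.2152 0.229 ] [0.5809 0.6153 0.6291]
-0.28 146 [0.2084 0.2172 0.2385] [0.5823 0.6015 0.6555]
-0.26 32 [0.1848 0.2172 0.2485] [0.581  0.5926 0.6577]
[... 189 characters left out ...]
7214, -0.2385992705821991), (0.04617537558078766, 0.10438071191310883), 28.9965877532959) [[0.5666451454162598, -0.2041429877281189], [0.6172444820404053, -0.2954394221305847], [0.6576317548751831, -0.2730555534362793], [0.6070324182510376, -0.18175911903381348]] [0.17722059 0.21291866 0.21743008]
-0.26 24 [0.2116 0.2151 0.2476] [0.6139 0.6212 0.6507]
-0.24 119 [0.2112 0.2132 0.2157] [0.5943 0.6084 0.6198]
-0.22 227 [0.1964 0.2131 0.2153] [0.5745 0.5964 0.6163]
-0.2 224 [0.1778 0.2119 0.2155] [0.5735 0.5946 0.6142]
[ 0.60234064 -0.28202254  0.18292485] [-1.43199957e-04  6.62988250e-01  7.48629788e-01 -2.53880372e-05] [-0.13823143  0.57191108 -3.36589208] [-0.02546293  0.00725672 -0.02021773]
```

View pics/s3c.png

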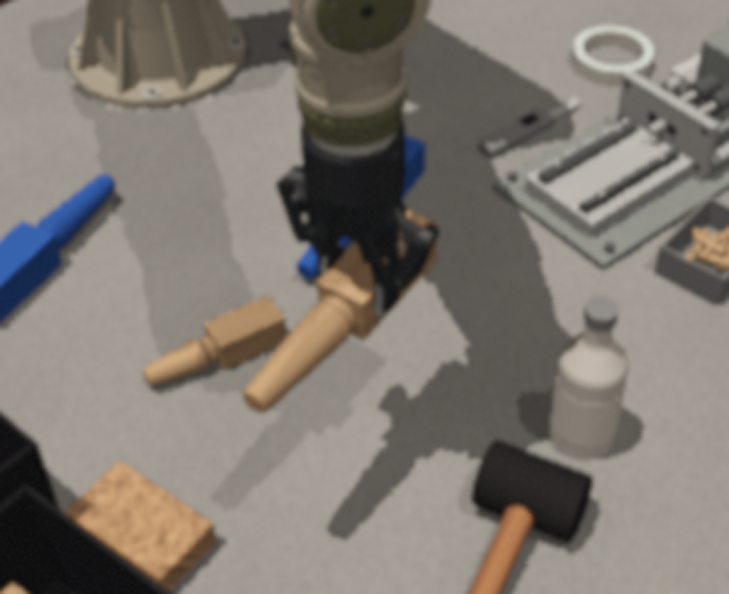

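View pics/t3c.png

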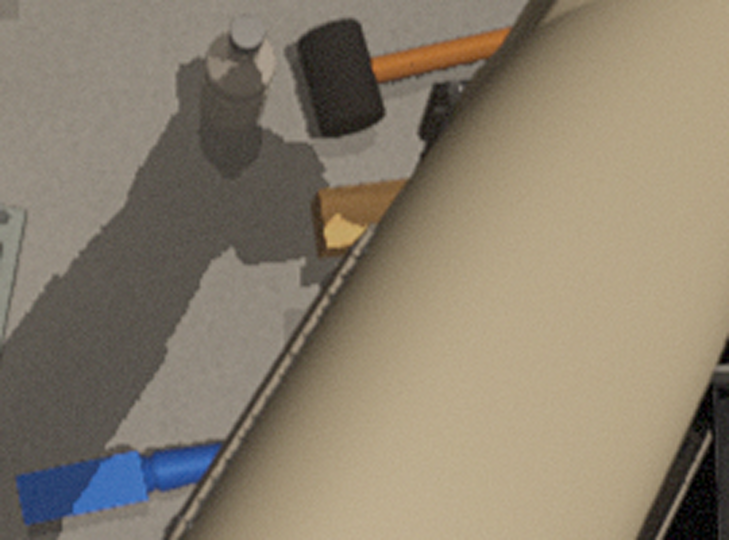

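```bash
python3 plan.py .5753 .1118 .15 80.2 14
```

```text
[2.82, 0.15, 0.24, -0.0, -0.0, 1.2]
[2.82, 0.09, 0.24, -0.0, -0.0, 1.2]
[2.82, 0.03, 0.24, -0.0, -0.0, 1.2]
[2.82, -0.03, 0.24, -0.0, -0.0, 1.2]
[2.82, -0.09, 0.24, -0.0, -0.0, 1.2]
[2.82, -0.15, 0.24, -0.0, -0.0, 1.2]
[2.81, -0.2, 0.24, -0.0, -0.0, 1.2]
[2.81, -0.26, 0.24, -0.0, -0.0, 1.2]
[2.8, -0.32, 0.24, -0.0, -0.0, 1.2]
[2.79, -0.38, 0.24, -0.0, -0.0, 1.2]
[2.79, -0.44, 0.24, -0.0, -0.0, 1.2]
[2.78, -0.5, 0.24, -0.0, -0.0, 1.2]
[2.76, -0.55, 0.24, -0.0, -0.0, 1.2]
[2.75, -0.61, 0.24, -0.0, -0.0, 1.2]
```

```bash
python3 -m inch '[[1.5,0.1,0,0,0,1.2,3.5],[2.8,0.1,0,0,0,1.2,3.5],[2.8,0.1,0,0,0,1.2,3.5],[2.8,0,0,0,0,1.2,3.5],[2.8,-0.1,0,0,0,1.2,3.5]]';python3 -m inch '[[2.8,-0.1,0,0,0,1.2,3.5],[2.8,-0.2,0,0,0,1.2,3.5],[2.8,-0.3,0,0,0,1.2,3.5],[2.8,-0.3,0,0,0,1.2,3.5],[2.8,-0.4,0.2,0,0,1.2,3.5]]';python3 -m inch '[[2.8,-0.4,0.2,0,0,1.2,3.5],[2.8,-0.5,0.2,0,0,1.2,3.5],[2.8,-0.5,0.2,0,0,1.2,3.5],[2.0,-0.5,0.2,0,0,1.2,3.5],[0,0,0,0,0,0,3.5]]'; python3 plan.py .5753 .1118 .12 80.2 3
```

```text
clock: 5.55
tcp_pos: [0.5936, -0.1538, 0.1809]
orientation: [-0.002, 0.702, 0.712, -0.001]
wrist_force: [0.5, 0.2, -3.5]
finger_gap: 0.0425
clock: 6.05
tcp_pos: [0.5843, -0.0136, 0.1794]
orientation: [-0.001, 0.738, 0.675, -0.001]
wrist_force: [0.0, 0.2, -2.9]
finger_gap: 0.0426
clock: 6.55
tcp_pos: [0.5768, 0.0932, 0.1709]
orientation: [-0.002, 0.764, 0.645, -0.001]
wrist_force: [0.1, -0.6, -3.5]
finger_gap: 0.043
[0.6, -0.15, 1.7, -0.09, 0.0, 0.04]
[0.6, -0.15, 1.7, -0.09, 0.0, 0.04]
[0.6, -0.15, 1.7, -0.09, 0.0, 0.04]
```

```bash
python3 -m inch '[[0.8,-0.2,1.7,0,0,0,3.5],[0.8,-0.1,1.7,0,0,0,3.5],[0.2,-0.1,1.7,0,0,0,3.5],[0,0,0,0,0,0,3.5]]'
python3 - <<'E'
from h import *
from workcell import *
for n in("scene","top"):
    p=vision.read_camera(n)
    pickle.dump(p,open(f"{n}4.pkl","wb"))
    if n=="scene":cv2.imwrite("pics/s4c.png",cv2.resize(p["pixels"][80:280,240:500,::-1],None,fx=3,fy=3,interpolation=cv2.INTER_CUBIC))
    else: cv2.imwrite("pics/t4c.png",cv2.resize(p["pixels"][60:260,90:350,::-1],None,fx=3,fy=3,interpolation=cv2.INTER_CUBIC))
s=get_state();print(s["tcp_pos"],s["orientation"],s["wrist_force"],s["ft_torque"])
E
python3 plan.py .5753 .1118 .05 80.2 3
```

```text
clock: 6.95
tcp_pos: [0.5751, 0.1085, 0.1184]
orientation: [-0.002, 0.765, 0.644, -0.003]
wrist_force: [0.2, -0.1, -3.4]
finger_gap: 0.0428
[0.57719457 0.10837078 0.12135074] [-6.13095424e-04  7.65389250e-01  6.43566373e-01 -1.11529660e-03] [ 0.15117647 -0.64709446 -2.8623087 ] [-0.04898442 -0.02955166  0.00409553]
[0.1, -0.08, 2.38, -0.05, 0.02, -0.03]
[0.1, -0.08, 2.38, -0.05, 0.02, -0.03]
[0.1, -0.08, 2.38, -0.05, 0.02, -0.03]
```

View pics/s4c.png

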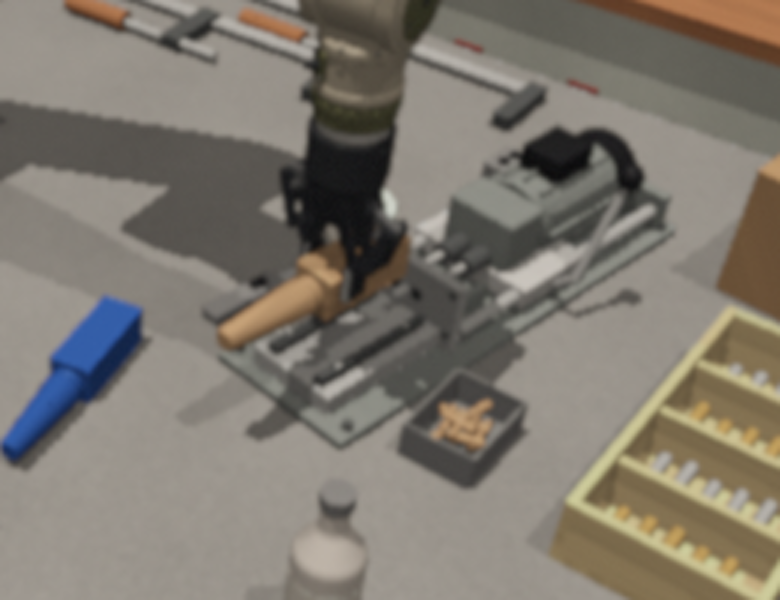

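View pics/t4c.png

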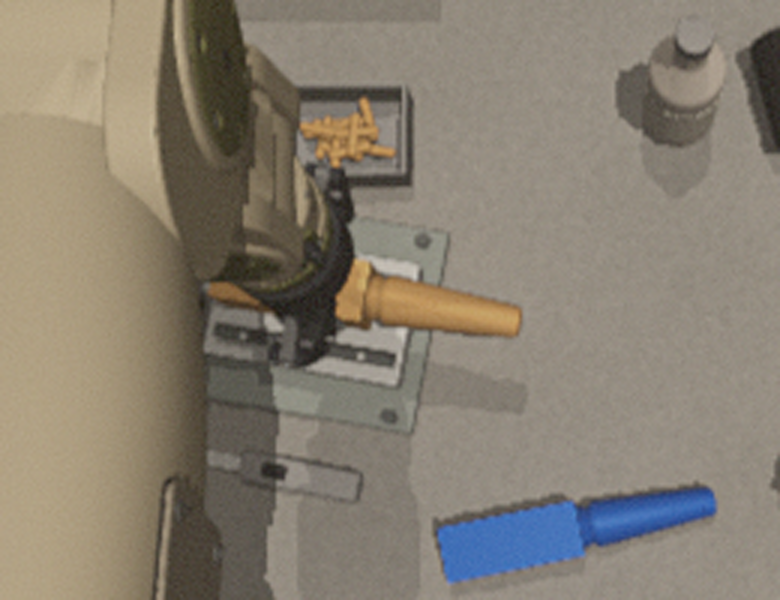

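Run:
```python
from h import *
c,s_=np.cos(np.radians(80.2)),np.sin(np.radians(80.2))
F=np.array([c,s_]);N=np.array([-s_,c]);O=np.array([.5954,.228])
for n in("top","scene"):
    p=pickle.load(open(f"{n}4.pkl","rb"));P=cloud(p)
    hsv=cv2.cvtColor(p["pixels"],cv2.COLOR_RGB2HSV)
    a=(P[...,:2]-O)@F; l=(P[...,:2]-O)@N
    m=(abs(l)<.05)&(a>-.28)&(a<-.0)&(P[...,2]>.095)&(P[...,2]<.2)&(hsv[...,1]>70)
    print(n,"ext",np.percentile(a[m],[0.5,99.5]))
    for k in np.arange(-.26,0,.015):
        q=m&(abs(a-k)<.0075)
        if q.sum()>5: print(round(k,3),q.sum(),np.round(np.percentile(l[q],[1,50,99]),4),round((l[q].max()+l[q].min())/2,4),"z",np.round(np.percentile(P[q][:,2],[2,50,98]),4))
```

```text
top ext [-0.25549108 -0.03851366]
-0.26 21 [-0.0114 -0.0021  0.0067] -0.0024 z [0.1227 0.1344 0.1408]
-0.245 76 [-0.0129 -0.0007  0.009 ] -0.0019 z [0.1293 0.138  0.1412]
-0.23 85 [-0.0142 -0.001   0.01  ] -0.0023 z [0.1298 0.1388 0.1427]
-0.215 96 [-0.0157 -0.0007  0.0115] -0.0022 z [0.1261 0.1395 0.1433]
-0.2 100 [-0.0167 -0.0003  0.0128] -0.0023 z [0.1305 0.1402 0.1444]
-0.185 107 [-0.0166  0.0001  0.0135] -0.0019 z [0.1288 0.1414 0.1451]
-0.17 114 [-0.0182  0.0005  0.0149] -0.0019 z [0.1279 0.1417 0.1473]
-0.155 104 [-0.0183 -0.0006  0.0145] -0.0021 z [0.1276 0.1418 0.1459]
-0.14 183 [-0.0227  0.0022  0.0193] 0.0014 z [0.1117 0.1482 0.1899]
-0.125 42 [-0.0464  0.0108  0.0435] -0.0011 z [0.1103 0.1486 0.1857]
-0.065 34 [0.013  0.0186 0.0192] 0.0161 z [0.1093 0.1464 0.1515]
-0.05 51 [0.0085 0.0166 0.0194] 0.0139 z [0.1102 0.1475 0.1511]
-0.035 18 [0.0099 0.0158 0.0192] 0.0145 z [0.116  0.1484 0.1514]
scene ext [-0.25654991 -0.03968891]
-0.26 30 [-0.0129 -0.0041  0.0052] -0.0039 z [0.1211 0.1314 0.1408]
-0.245 48 [-0.0143 -0.0075  0.0058] -0.0042 z [0.1225 0.136  0.1409]
-0.23 46 [-
[... 245 characters left out ...]
  0.1408 0.1456]
-0.17 69 [-0.0213 -0.0124  0.0113] -0.0052 z [0.1212 0.139  0.1464]
-0.155 49 [-0.0223 -0.0124  0.009 ] -0.0056 z [0.1147 0.1398 0.1453]
-0.14 154 [-0.0254 -0.0142  0.0205] -0.0013 z [0.106  0.1437 0.183 ]
-0.125 73 [-0.0369 -0.0069  0.0246] -0.0031 z [0.1057 0.148  0.1753]
-0.11 48 [-0.0373  0.0011  0.0212] -0.0082 z [0.1071 0.1482 0.1722]
-0.095 23 [-0.026  -0.0212  0.0186] -0.0037 z [0.1062 0.1247 0.1502]
-0.08 25 [-0.0242 -0.0222 -0.0198] -0.022 z [0.1049 0.1158 0.1291]
-0.065 26 [-0.0247 -0.023  -0.0205] -0.0226 z [0.1071 0.1198 0.1411]
-0.05 40 [-0.0261 -0.0223 -0.0193] -0.023 z [0.1034 0.1272 0.1478]
-0.035 11 [-0.0235 -0.0226 -0.0196] -0.0215 z [0.1078 0.1191 0.1355]
```

```bash
python3 -m inch '[[0,-0.2,1.0,0,0,0,3.5],[0,0,2,0,0,0,3.5],[0,0,1.5,0,0,0,3.5],[0,0,1.0,0,0,0,3.5],[0,0,0,0,0,0,3.5]]'; python3 plan.py .5753 .1118 .049 80.2 3
```

```text
clock: 7.55
tcp_pos: [0.575, 0.109, 0.0659]
orientation: [-0.001, 0.765, 0.644, -0.001]
wrist_force: [0.1, -0.7, -3.3]
finger_gap: 0.0426
[0.09, -0.01, 0.56, -0.04, 0.01, -0.02]
[0.09, -0.01, 0.56, -0.04, 0.01, -0.02]
[0.09, -0.01, 0.56, -0.04, 0.01, -0.02]
```

```bash
python3 -m inch '[[0,0,0.3,0,0,0,3.5],[0,0,0.3,0,0,0,3.5],[0,0,0.2,0,0,0,3.5],[0,0,0.2,0,0,0,3.5],[0,0,0,0,0,0,3.5]]'; python3 -m inch '[[0,0,0.1,0,0,0,3.5],[0,0,0.1,0,0,0,3.5],[0,0,0.1,0,0,0,3.5],[0,0,0,0,0,0,3.5]]'
```

```text
clock: 8.05
tcp_pos: [0.5759, 0.1094, 0.0572]
orientation: [0.0, 0.765, 0.644, -0.0]
wrist_force: [-0.5, 1.6, -2.8]
finger_gap: 0.0425
clock: 8.45
tcp_pos: [0.5763, 0.1094, 0.0563]
orientation: [0.001, 0.765, 0.644, 0.001]
wrist_force: [-5.3, -0.1, 9.4]
finger_gap: 0.0424
```

```bash
python3 -m inch '[[0,-0.1,0,0,0,0,3.5],[0,-0.1,0,0,0,0,3.5],[0,0,0,0,0,0,3.5]]'
python3 - <<'E'
from h import *
from workcell import *
c,s_=np.cos(np.radians(80.2)),np.sin(np.radians(80.2))
F=np.array([c,s_]);N=np.array([-s_,c]);O=np.array([.5954,.228])
for n in("scene","top"):
    p=vision.read_camera(n)
    pickle.dump(p,open(f"{n}5.pkl","wb"))
    if n=="scene":cv2.imwrite("pics/s5c.png",cv2.resize(p["pixels"][120:250,280:440,::-1],None,fx=5,fy=4.6,interpolation=cv2.INTER_CUBIC))
    P=cloud(p)
    hsv=cv2.cvtColor(p["pixels"],cv2.COLOR_RGB2HSV)
    a=(P[...,:2]-O)@F; l=(P[...,:2]-O)@N
    m=(abs(l)<.05)&(a>-.28)&(a<-.0)&(P[...,2]>.04)&(P[...,2]<.2)&(hsv[...,1]>70)
    print(n,"ext",np.percentile(a[m],[0.5,99.5]))
    for k in np.arange(-.26,0,.015):
        q=m&(abs(a-k)<.0075)
        if q.sum()>5: print(round(k,3),q.sum(),np.round(np.percentile(l[q],[1,50,99]),4),round((l[q].max()+l[q].min())/2,4),"z",np.round(np.percentile(P[q][:,2],[2,50,98]),4))
s=get_state();print(s["tcp_pos"],s["orientation"],s["wrist_force"],s["ft_torque"])
E
```

```text
clock: 8.75
tcp_pos: [0.5739, 0.1097, 0.0542]
orientation: [-0.0, 0.765, 0.644, -0.0]
wrist_force: [0.3, -0.3, -2.9]
finger_gap: 0.0427
scene ext [-0.25526762 -0.03805698]
-0.26 22 [-0.0124 -0.0028  0.0038] -0.0044 z [0.0555 0.0669 0.0755]
-0.245 44 [-0.0137 -0.0068  0.0088] -0.0027 z [0.0614 0.0716 0.0759]
-0.23 44 [-0.0151 -0.0052  0.0087] -0.0031 z [0.0629 0.0725 0.0786]
-0.215 54 [-0.0157 -0.0084  0.0077] -0.0039 z [0.0573 0.0743 0.0788]
-0.2 50 [-0.0165 -0.0088  0.0093] -0.0035 z [0.0586 0.074  0.0808]
-0.185 56 [-0.0178 -0.0103  0.0094] -0.0038 z [0.0549 0.0751 0.0812]
-0.17 59 [-0.0186 -0.0107  0.0106] -0.0031 z [0.0563 0.0757 0.0823]
-0.155 51 [-0.018  -0.0105  0.0121] -0.0025 z [0.0553 0.0749 0.081 ]
-0.14 137 [-0.0244 -0.0136  0.02  ] -0.0023 z [0.0436 0.0796 0.1206]
-0.125 81 [-0.0372 -0.0078  0.0254] -0.0074 z [0.0459 0.0845 0.1178]
-0.11 42 [-0.0359  0.0048  0.0227] -0.0063 z [0.0421 0.0841 0.1054]
-0.095 21 [-0.0241 -0.0201  0.021 ] -0.0014 z [0.0413 0.0576 0.0851]
-0.08 19 [-0.0233 -0.0213 -0.0195] -0.0214 z [0.0417 0.0537 0.0633]
-0.065 23 [-0.0252 -0.0212 -0.0185] -0
[... 609 characters left out ...]
17 97 [-0.0156  0.0023  0.0171] 0.0004 z [0.0647 0.0759 0.0815]
-0.155 99 [-0.0166  0.0029  0.0176] 0.0009 z [0.063  0.0757 0.1914]
-0.14 164 [-0.0246  0.0049  0.0297] 0.0027 z [0.045  0.0821 0.195 ]
-0.125 35 [-0.0487  0.0191  0.0455] -0.0016 z [0.0539 0.0841 0.1811]
-0.11 6 [0.0363 0.0369 0.0392] 0.0378 z [0.1138 0.1813 0.1983]
-0.065 25 [0.0172 0.0215 0.022 ] 0.0195 z [0.0455 0.0802 0.0853]
-0.05 23 [0.018  0.0216 0.022 ] 0.0199 z [0.0432 0.0802 0.0842]
-0.035 6 [0.0201 0.0217 0.0219] 0.021 z [0.0463 0.0588 0.0793]
[0.57359158 0.10968543 0.05370941] [-3.07853264e-04  7.65238040e-01  6.43747201e-01 -4.34837455e-04] [ 0.14145508  0.05768704 -2.52572189] [ 0.00019254  0.0405609  -0.00208506]
```

View pics/s5c.png

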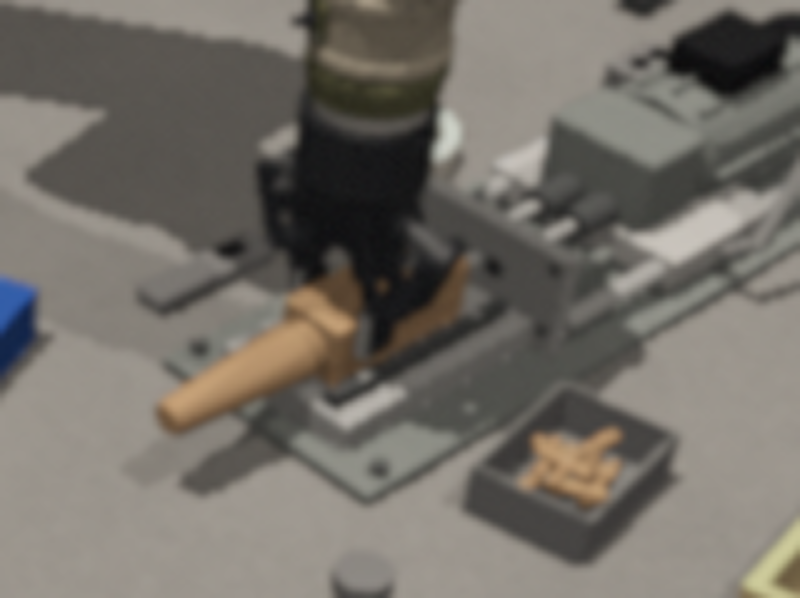

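```bash
python3 -m inch '[[0,0,0.1,0,0,0,3.5],[0,0,0.1,0,0,0,3.5],[0,0,0,0,0,0,3.5]]'; python3 -m inch '[[0,0,0.1,0,0,0,3.5],[0,0,0.1,0,0,0,3.5],[0,0,0,0,0,0,3.5]]'
```

```text
clock: 9.15
tcp_pos: [0.5738, 0.1097, 0.0518]
orientation: [-0.0, 0.765, 0.644, -0.0]
wrist_force: [-1.3, 0.9, -3.2]
finger_gap: 0.0429
clock: 9.45
tcp_pos: [0.5739, 0.1097, 0.0501]
orientation: [-0.0, 0.765, 0.644, -0.0]
wrist_force: [0.1, 0.3, -3.4]
finger_gap: 0.0432
```

```bash
python3 -m inch '[[0,0,0.1,0,0,0,3.5],[0,0,0,0,0,0,3.5]]'; python3 -m inch '[[0,0,0.1,0,0,0,3.5],[0,0,0,0,0,0,3.5]]'
```

```text
clock: 9.65
tcp_pos: [0.5741, 0.1097, 0.0493]
orientation: [0.0, 0.765, 0.644, 0.0]
wrist_force: [-0.5, 0.1, -2.4]
finger_gap: 0.0428
clock: 9.85
tcp_pos: [0.5741, 0.1097, 0.0492]
orientation: [0.0, 0.765, 0.644, 0.0]
wrist_force: [-2.4, 0.4, 4.4]
finger_gap: 0.0425
```

```bash
python3 -m inch '[[0.2,0,0,0,0,0,3.5],[0.4,0,0,0,0,0,3.5],[0.4,0,0,0,0,0,3.5],[0.4,0,0,0,0,0,3.5],[0,0,0,0,0,0,3.5]]'; python3 -m inch '[[0.3,0,0,0,0,0,3.5],[0.3,0,0,0,0,0,3.5],[0.3,0,0,0,0,0,3.5],[0,0,0,0,0,0,3.5]]' 100
```

```text
clock: 10.35
tcp_pos: [0.5776, 0.1233, 0.0492]
orientation: [0.001, 0.765, 0.644, 0.001]
wrist_force: [-1.1, -2.9, 4.5]
finger_gap: 0.0428
clock: 10.75
tcp_pos: [0.5787, 0.1304, 0.0493]
orientation: [0.002, 0.766, 0.643, -0.001]
wrist_force: [-1.5, -9.6, 7.1]
finger_gap: 0.0426
```

```bash
python3 -m inch '[[0.2,0,0,0,0,0,3.5],[0.2,0,0,0,0,0,3.5],[0.2,0,0,0,0,0,3.5],[0.2,0,0,0,0,0,3.5],[0,0,0,0,0,0,3.5]]'; python3 -m inch '[[0.1,0,0,0,0,0,3.5],[0.1,0,0,0,0,0,3.5],[0,0,0,0,0,0,3.5]]'
python3 - <<'E'
from workcell import *
s=get_state();print(s["tcp_pos"],s["orientation"],s["wrist_force"],s["ft_torque"])
E
```

```text
clock: 11.25
tcp_pos: [0.5799, 0.1374, 0.0493]
orientation: [0.002, 0.766, 0.643, -0.001]
wrist_force: [-2.3, -11.4, 7.7]
finger_gap: 0.0426
clock: 11.55
tcp_pos: [0.5802, 0.139, 0.0493]
orientation: [0.003, 0.766, 0.643, -0.002]
wrist_force: [-2.9, -13.4, 8.7]
finger_gap: 0.0426
[0.58015862 0.13902116 0.0492727 ] [ 0.00261853  0.76596741  0.64287217 -0.00156409] [ -2.94297496 -13.36364302   8.66036515] [-2.1726554   0.54182594  0.14154955]
```

```bash
for i in 1 ; do python3 -m inch '[[0.1,0,0,0,0,0,3.5],[0.1,0,0,0,0,0,3.5],[0,0,0,0,0,0,3.5]]'; done; python3 -m inch '[[0.1,0,0,0,0,0,3.5],[0,0,0,0,0,0,3.5]]'; python3 -m inch '[[0.1,0,0,0,0,0,3.5],[0,0,0,0,0,0,3.5]]'
```

```text
clock: 11.85
tcp_pos: [0.5805, 0.1408, 0.0493]
orientation: [0.003, 0.766, 0.643, -0.002]
wrist_force: [-1.9, -14.3, 7.7]
finger_gap: 0.0424
clock: 12.05
tcp_pos: [0.5806, 0.1417, 0.0493]
orientation: [0.003, 0.766, 0.643, -0.002]
wrist_force: [-1.9, -15.0, 7.6]
finger_gap: 0.0424
clock: 12.25
tcp_pos: [0.5808, 0.1426, 0.0493]
orientation: [0.003, 0.766, 0.643, -0.002]
wrist_force: [-3.5, -15.3, 8.4]
finger_gap: 0.0422
```

```bash
python3 -m inch '[[0.1,0,0,0,0,0,3.5],[0,0,0,0,0,0,3.5]]'; python3 -m inch '[[0.1,0,0,0,0,0,3.5],[0,0,0,0,0,0,3.5]]';python3 -m inch '[[0.1,0,0,0,0,0,3.5],[0,0,0,0,0,0,3.5]]'
```

```text
clock: 12.45
tcp_pos: [0.5809, 0.1436, 0.0493]
orientation: [0.003, 0.766, 0.643, -0.002]
wrist_force: [-3.1, -14.7, 9.0]
finger_gap: 0.0425
clock: 12.65
tcp_pos: [0.581, 0.1438, 0.0493]
orientation: [0.003, 0.766, 0.643, -0.002]
wrist_force: [-3.3, -17.1, 8.9]
finger_gap: 0.0424
clock: 12.85
tcp_pos: [0.5809, 0.1438, 0.0493]
orientation: [0.004, 0.766, 0.642, -0.003]
wrist_force: [-5.1, -20.0, 10.0]
finger_gap: 0.0426
```

```bash
python3 -m inch '[[0.1,0,0,0,0,0,3.5],[0.1,0,0,0,0,0,3.5],[0.1,0,0,0,0,0,3.5],[0,0,0,0,0,0,3.5],[0,0,0,0,0,0,3.5]]' 110
python3 - <<'E'
from h import *
from workcell import *
c,s_=np.cos(np.radians(80.2)),np.sin(np.radians(80.2))
F=np.array([c,s_]);N=np.array([-s_,c]);O=np.array([.5954,.228])
for n in("scene","top"):
    p=vision.read_camera(n)
    cv2.imwrite(f"pics/{n}6.png",p["pixels"][:,:,::-1])
    if n=="scene":cv2.imwrite("pics/s6c.png",cv2.resize(p["pixels"][120:250,280:440,::-1],None,fx=5,fy=4.6,interpolation=cv2.INTER_CUBIC))
    P=cloud(p)
    hsv=cv2.cvtColor(p["pixels"],cv2.COLOR_RGB2HSV)
    a=(P[...,:2]-O)@F; l=(P[...,:2]-O)@N
    m=(abs(l)<.03)&(a>-.28)&(a<.05)&(P[...,2]>.04)&(P[...,2]<.1)&(hsv[...,1]>70)
    print(n,"ext",np.percentile(a[m],[0.5,99.5]))
    for k in np.arange(-.23,-.13,.015):
        q=m&(abs(a-k)<.0075)
        if q.sum()>5: print(round(k,3),q.sum(),round((l[q].max()+l[q].min())/2,4),"z",np.round(np.percentile(P[q][:,2],[2,50,98]),4))
s=get_state();print(s["tcp_pos"],s["orientation"],s["wrist_force"],s["ft_torque"],s["clock"])
E
```

```text
clock: 13.35
tcp_pos: [0.5807, 0.1439, 0.0493]
orientation: [0.005, 0.767, 0.641, -0.005]
wrist_force: [-6.3, -30.9, 12.2]
finger_gap: 0.0423
scene ext [-0.2214117  -0.00205641]
-0.215 51 -0.0029 z [0.0524 0.0642 0.0716]
-0.2 47 -0.0024 z [0.055  0.0678 0.0738]
-0.185 47 -0.0044 z [0.0549 0.0679 0.073 ]
-0.17 52 -0.0041 z [0.0507 0.0689 0.075 ]
-0.155 55 0.0052 z [0.0483 0.0697 0.0773]
-0.14 64 0.0038 z [0.0497 0.0714 0.0768]
top ext [-0.21976888 -0.001726  ]
-0.215 58 -0.0002 z [0.0525 0.0657 0.0702]
-0.2 74 -0.0006 z [0.0578 0.0672 0.0726]
-0.185 76 -0.0002 z [0.0561 0.0679 0.0735]
-0.17 81 -0.0008 z [0.0594 0.0693 0.0742]
-0.155 90 -0.0003 z [0.0573 0.0696 0.0744]
-0.14 96 -0.0013 z [0.0557 0.0714 0.0755]
[0.58073261 0.14388651 0.04933708] [ 0.00521566  0.76709436  0.64149134 -0.00528291] [ -6.43837186 -30.3787881   13.22684852] [-4.859257    1.05929946  0.25903136] 13.45
```

View pics/s6c.png

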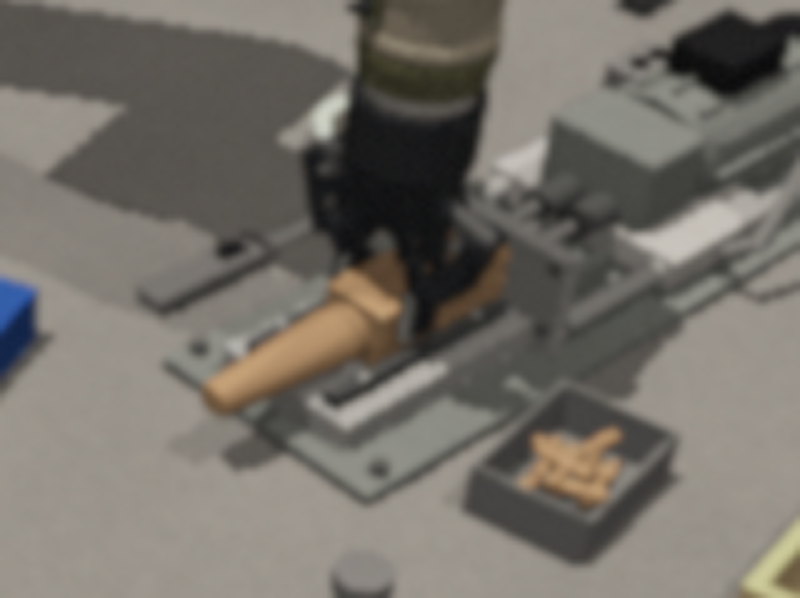

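View pics/top6.png

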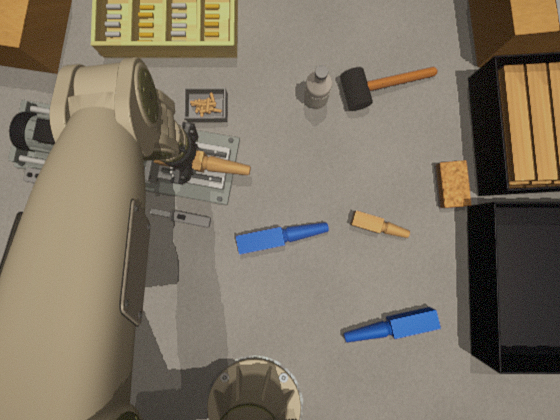

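```bash
python3 -m inch '[[0,0,0,0,0,0,3.5],[0,0,0,0,0,0,3.5],[0,0,0,0,0,0,3.5],[0,0,0,0,0,0,3.5],[0,0,0,0,0,0,3.5]]'; python3 -c "
from workcell import workorder
print(workorder.hand_in())"
```

```text
clock: 13.95
tcp_pos: [0.5807, 0.1439, 0.0493]
orientation: [0.005, 0.767, 0.641, -0.005]
wrist_force: [-7.0, -30.2, 12.5]
finger_gap: 0.0425
the job is handed in; nothing more can be done
None
```

The longer pale leg is loaded and was handed in at 13.95 s, with the gripper still holding it hard against the bush plate. I gripped it near its balance point and laid it in the trough with its end about 15 mm short of the ejector pin. Then I slid it in, in small steps.

- **Plate contact:** the leg stopped where I expected the plate. From there the force rose while the tool barely moved. In the camera depth data the leg runs from about 220 mm to 2 mm before the plate face, which matches its 220 mm length with the end flush. I could not see the pin or measure its travel directly.
- **Push and grip:** the wrist force was about 31 N along the feed and 12 N upward, steady over the last 0.5 s. The grip was set to 110 N. The tool had tilted about 0.8° under the push.
- **Laying it in:** on the way down the leg first touched the trough's chamfer with about 10–13 N. I shifted it 2 mm sideways and it then went down to the bed freely.
- **Alignment:** the top camera puts the leg within about 1 mm of the trough axis. The scene camera differs by 2–5 mm, but it sees only one side of the leg.
- **Other things:** in the last top picture nothing else that is visible looks moved. The arm hid part of the machine and the tape.

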